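# Lock a shoe last into the cobbler's jack

## Task

Take the wooden shoe last that is mounted on a metal plate, lay its plate in the channel of the bench jack with the headed stud towards the cam, and slide it in until the stud stands in the cam's open mouth. Then swing the cam lever right round to its stop, so that the curved slot draws the stud tight against the spring buffers, and let go. Do not knock over the red glue bottle.

Things in the scene. Friction and masses are not known exactly. Their poses are not given: they have to be found in the camera images.
- last_grip (a point): Centre of the grip block of the loose wooden shoe last (0.4 to 0.75 kg): upright, flat-sided, 44 mm wide (y) and 62 mm long (x); its top is 14 mm above this point, and fingers may reach to 20 mm below it. x points to the toe, y left, z up. Standing on the bench this point is 94 mm above the bench. The last is 170 mm long, its toe 130 mm ahead (+x), 70 mm wide at most.
- plate (a point): Centre of the underside of the aluminium plate fixed under the last: 130 (x) x 64 (y) x 18 mm; axes as last_grip, which is 94 mm above and 20 mm behind (-x) this point. From the plate's heel end (-x) a flat steel tongue, 22 mm wide, 12 mm thick, level with the underside, runs on to 113 mm behind this point and carries the stud.
- stud (a point): On the axis of the upright headed steel stud on the tongue of the last, 22 mm above the underside of plate and tongue, 85 mm behind (-x) last_grip. Neck 10 mm in diameter; head 20 mm in diameter, 34 to 42 mm above the underside. Axes as last_grip.
- jack: Fixed base of the jack: a flat steel slab 320 x 140 x 12 mm on the bench. Origin at bench level under the cam's pivot. x runs along the channel, from the cam towards where the toe belongs; y to its left, z up. The slab reaches from x = -65 to 255 mm.
- channel (a point): Middle of the channel's floor (slab top, 12 mm above the bench), 140 mm from the pivot along the jack's x; axes as the jack. Two aluminium side walls, 70 mm apart (3 mm play on each side of the plate), 34 mm high with the upper half flared outward, run from jack x = 85 to 200 mm. Open above and at both ends. Laid in with its stud at jack x = 87 mm or more, the last clears the cam.
- pivot (a point): On the cam's upright axis, 34 mm above the bench, at mid-thickness of the cam: a 12 mm thick steel plate with a curved slot open at the rim (a hook), up to 73 mm in radius. The last's tongue passes under it, the stud's neck stands in the slot, its head on top. Turning draws the stud to 31 mm from here, from 35 mm on against two black spring buffers beside the tongue (12 N at most).
- mouth (a point): Point of the jack where the open cam catches the stud: 44 mm from the pivot along the jack's x, 34 mm above the bench. With the cam open (joint 0 to 0.25) the slot's wide mouth faces along the jack's x; the stud slides straight in along the channel until it meets the cam's hub, its axis about 42 mm from the pivot. Anything up to 50 mm from the pivot is caught.
- cam (a joint): Cam angle in rad: 0 open (stop), 2.2 locked (stop), growing counter-clockwise seen from above. It stays where it is left. The stud is fully drawn from 2.0 on, where the slot runs level and holds by itself.
- handle (a point): Centre of the upright black handle (24 mm in diameter, 66 to 120 mm above the bench, this point at 96 mm) at the end of the cam's lever, 100 mm from the pivot, in the direction cam + 1.83 rad in the jack's frame. It spins freely about its own axis, so a hand can hold it all the way round. The lever bar lies 57 to 66 mm above the bench. Oiled: swinging it takes 2 to 8 N.
- glue: Red glue bottle standing on the bench near the jack, 52 mm in diameter, 150 mm tall. Origin at the centre of its underside.

How it is judged:
By the outcome, as a careful person would: the job done as asked, in the order asked, and still so for the second after the job is handed in, with the robot touching nothing.
It also fails if it takes over 67 s, if anything falls off the work surface, if the arm or the gripper's body presses on something with over 40 N, if the wrist force passes 120 N, or if a joint passes its speed limit or range.

## Robot

A 6-joint arm with a two-finger parallel gripper is mounted at the origin on the work surface. World frame = base frame: x ahead of the robot, y to its left, z up, the work surface at z = 0. Lengths are in mm, angles in rad, forces in N, time in s.
With the tool pointing down it reaches from about 350 to 775 mm from the base axis. Payload 7.3 kg.
Tool frame: the origin (TCP) lies on the centre line of the jaws, within the pads' length; the fingertips stand 17 mm ahead of it and the grasp point (between the pads) lies 2 mm behind it; z points along the fingers, y is the line along which they close (so a half turn about z gives the same grasp; the last joint's range is limited). The gripper opens to 92 mm and grips with 3 to 60 N. Pads are 19 mm wide; open, the fingers measure 130 mm over their backs; the gripper's body (75 mm by 190 mm) begins 47 mm behind the grasp point.
Start: joints at [-1.477, 0.342, 1.524, -0, 1.275, -0.146], TCP at [124.713, -509.99, 243.741] pointing down, gripper open.
Joint ranges: [-2.53, 2.53], [-0.77, 2.02], [0.04, 2.7], [-1, 4.14], [0.28, 2.66], [-3.11, 3.11]. Speed limits (rad/s): [2.57, 2.57, 3.14, 3.14, 3.14, 3.14].

## Interface

Orientations are given as [roll, pitch, yaw] about the fixed x, y, z axes, in that order (R = Rz(yaw) Ry(pitch) Rx(roll)).
In Python, from plant import bot gives the robot as it stands. The module is installed in compiled form; this text tells all that it offers.
- The arm moves only by the shell command python3 -m pendant 'ROWS'. ROWS is JSON, a list of rows, each a list of 3 entries, a list of its own where there are three numbers: the shift along the world's x, y, z as a fraction of full scale, then the turn, a rotation vector about the world's x, y, z as a fraction of full scale, then the opening, from -1 (shut) to 1 (fully open), so that 0 is half open. In form: [[[tx, ty, tz], [rx, ry, rz], claw], ...]. A call has exactly 10 rows; each row shifts and turns the commanded pose from where the row before left it; what a row does not reach is not made up. Full scale, the value 1, is 30 mm for a shift and 0.12 rad for a turn. A row lasts 1/12 s, in which the tool goes at most 41.7 mm and 7.16 degrees, less where a joint would pass 70% of its speed; a pose out of reach is approached as far as the arm can. A call with a number of a shift or a turn outside -1 to 1 is refused whole. A call with a gripper value outside its range is refused whole. The fingers move at their own pace and stop on an object; the grip force is fixed at half the most. Time passes only in rows, so rows that do not move let the fingers close, or fill a call up. It gives the time, the measured TCP pose, the force, the opening and the grip force at its end, in the units of the state.
- bot.get_obs(): the state, without advancing time (a new reading comes with each control period).
- bot.capture(name): name is "side" or "top" or "wrist"; returns the picture (480x640x3 uint8, blue, green, red); there is no depth.
- bot.camera_params(name): a dict with "fovy" (degrees; the focal length in pixels is half the picture's height over the tangent of half this angle, whatever the lens; pixels are square), "cx", "cy" (the principal point, pixels), "camera_from_world" (4x4, takes a point from world to camera coordinates). Camera axes: x right, y down, z forward; pixel columns grow to the right and rows downward; lengths in mm; the calibration is good to about 2 mm. A picture is of the moment at which its call begins: read the wrist's pose just before it. camera_params takes no time and is no camera call; for the wrist camera it gives the pose at the moment of the call.
- bot.close_job(): hands the job in; it is judged then, once.
The state is a dict: "time": time; "joint_positions": joint angles; "dq": joint speeds; "tau": joint torques, N m; "tool_pos": TCP position; "tcp_rot": TCP orientation; "contact_force": force on the tool from outside, world axes, zero at the start; "moment": the same for the moment, N m; "grip_width": finger opening in mm; "finger_force": force on a finger pad.
Only numpy, scipy, OpenCV 4.12 (cv2) and the standard library are available. Lean on these libraries where they do the work, as an engineer would, in place of code of your own. Each camera call takes 0.05 s, during which the arm holds its last target. There are 200 camera calls.

## Working session

There is one attempt and no reset: what is moved stays moved. The work goes in short steps, Python scripts to look and compute and a shell command to move; the robot and the scene stay as the last step left them, time stands still between calls to the robot, and variables do not carry over. Pictures are saved under pics/ and viewed, at most 10 in all, crops included, and the job is handed in when it is done.

```bash
mkdir -p pics; python3 - <<'E'
from plant import bot
import cv2,numpy as np
for n in ["top","side"]:
    cv2.imwrite(f"pics/{n}0.png",bot.capture(n)); p=bot.camera_params(n); print(n,p["fovy"],p["cx"],p["cy"],np.round(p["camera_from_world"],3).tolist())
o=bot.get_obs(); print(o["time"],o["tool_pos"],o["tcp_rot"],o["grip_width"])
E
```

```text
top 50.12003299320703 318.0219368359644 238.4338073165186 [[-0.026, -0.999, 0.03, 51.609], [-0.987, 0.021, -0.162, 581.224], [0.162, -0.034, -0.986, 812.904], [0.0, 0.0, 0.0, 1.0]]
side 56.619746898422065 312.44050303291885 237.63094152837854 [[0.916, -0.401, 0.006, -510.915], [-0.247, -0.576, -0.779, 246.435], [0.316, 0.712, -0.626, 617.073], [0.0, 0.0, 0.0, 1.0]]
0.1 [ 124.68701293 -509.62690491  243.10773076] [-3.14020920e+00 -2.10265237e-04  2.39814397e-01] 91.47019960775475
```

View pics/top0.png

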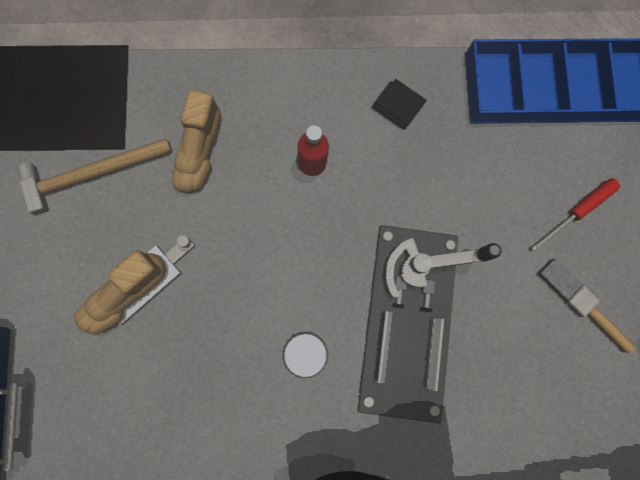

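View pics/side0.png

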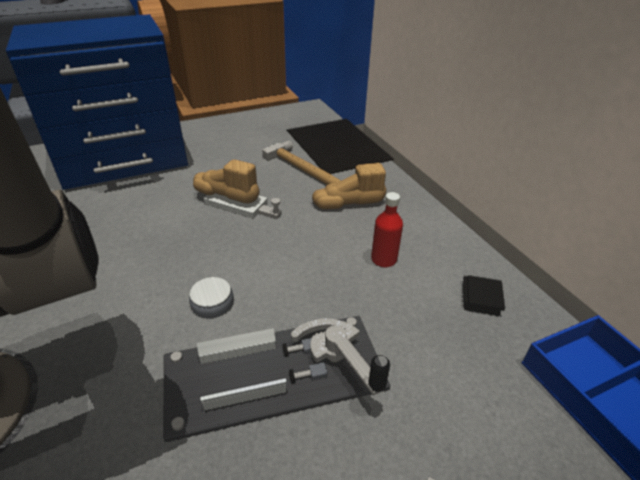

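```bash
cat > h.py <<'E'
from plant import bot
import cv2,numpy as np
def ray(n,u,v,p=None):
    p=p or bot.camera_params(n); f=240/np.tan(np.radians(p["fovy"]/2)); T=np.array(p["camera_from_world"])
    d=T[:3,:3].T@np.array([(u-p["cx"])/f,(v-p["cy"])/f,1]); return -T[:3,:3].T@T[:3,3],d
def at(n,u,v,z,p=None):
    o,d=ray(n,u,v,p); return (o+d*(z-o[2])/d[2])[:2]
E
python3 - <<'E'
from h import *
for k,u,v,z in [("pivot",421,263,45),("handletop",490,250,120),("c1",380,226,12),("c2",458,236,12),("c3",440,421,12),("c4",359,411,12),("studhead",183,241,42),("glueCap",314,133,150),("tongue end",192,243,12),("griptop a",127,254,108),("b",148,252,108),("c",155,266,108),("d",128,290,108),("blk",133,267,108),("walls l1",389,312,46),("l2",381,382,46),("r1",438,320,46),("r2",431,390,46)]: print(k,at("top",u,v,z).round(1))
for k,u,v,z in [("stud",276,203,42),("handle",380,359,120),("glue",392,199,150),("blk",241,165,108)]: print("side",k,at("side",u,v,z).round(1))
cv2.imwrite("pics/crop1.png",np.hstack([cv2.resize(cv2.imread("pics/top0.png")[215:345,65:205],None,fx=3,fy=3,interpolation=2),cv2.resize(cv2.imread("pics/top0.png")[220:350,370:500],None,fx=3,fy=3,interpolation=2)])[:, :800])
E
```

```text
pivot [ 537.3 -133.5]
handletop [ 546.7 -223.9]
c1 [607.8 -72.7]
c2 [ 587.2 -209.6]
c3 [ 277.  -157.6]
c4 [297.1 -23.6]
studhead [583.4 263.4]
glueCap [728.   43.5]
tongue end [584.5 254.8]
griptop a [554.2 332.8]
b [556.6 301.1]
c [534.8 290. ]
d [499.3 329.5]
blk [534.  323.1]
walls l1 [457.4 -75.6]
l2 [346.4 -57.3]
r1 [ 442.3 -155.9]
r2 [ 331.6 -137.4]
side stud [582.1 250. ]
side handle [ 547.4 -230.2]
side glue [721.7  31.8]
side blk [532.3 321.5]
```

View pics/crop1.png

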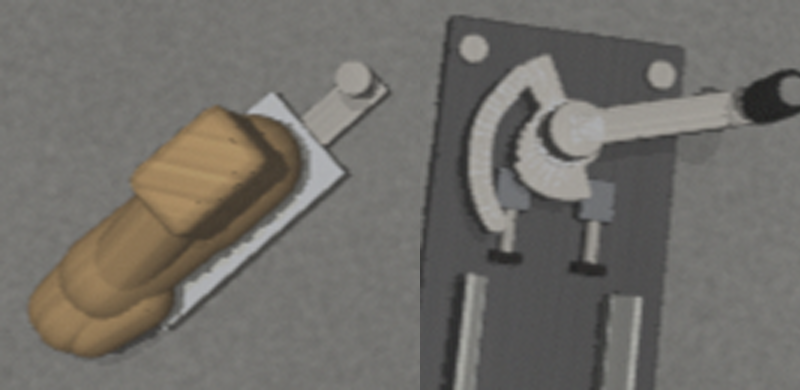

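```bash
python3 - <<'E'
from h import *
c=[at("top",u,v,108) for u,v in [(137.7,250.7),(154.3,268.3),(125.7,293.7),(109.3,274.3)]]
print(np.round(c,1)); m=np.mean(c,0); e=(c[2]+c[3]-c[0]-c[1])/2
s=at("top",182.7,241.3,42); d=m-s
print("centre",m,"len",np.linalg.norm(e),"ang",np.arctan2(e[1],e[0]),"stud",s,"ang2",np.arctan2(d[1],d[0]),np.linalg.norm(d))
p=bot.camera_params("wrist"); T=np.linalg.inv(p["camera_from_world"]); print("wristcam",T.round(3).tolist(), p["fovy"])
E
```

```text
[[559.  316.8]
 [531.3 290.9]
 [493.8 332.7]
 [523.7 358.3]]
centre [526.94285239 324.70105597] len 55.334756189480714 ang 2.2889360965058354 stud [582.91786732 263.90380127] ang2 2.3149218373263114 82.64084024390515
wristcam [[0.236, -0.937, -0.256, 194.148], [-0.972, -0.228, -0.06, -493.504], [-0.002, 0.263, -0.965, 383.96], [0.0, 0.0, 0.0, 1.0]] 71.39307871168012
```

```bash
python3 -m pendant '[[[0.8,1,0],[0,0,0.86],1],[[0.8,1,0],[0,0,0.86],1],[[0.8,1,0],[0,0,0.86],1],[[0.8,1,0],[0,0,0.86],1],[[0.8,1,0],[0,0,0.86],1],[[0.8,1,0],[0,0,0.86],1],[[0.8,1,0],[0,0,0.86],1],[[0.8,1,0],[0,0,0.86],1],[[0.8,1,0],[0,0,0.86],1],[[0.8,1,0],[0,0,0.86],1]]'
python3 -m pendant '[[[0.4,1,0],[0,0,0.86],1],[[0.4,1,0],[0,0,0.86],1],[[0.4,1,0],[0,0,0.86],1],[[0.4,1,0],[0,0,0.86],1],[[0.4,1,0],[0,0,0.86],1],[[0.4,1,0],[0,0,0.86],1],[[0.4,1,0],[0,0,0.86],1],[[0.4,1,0],[0,0,0.86],1],[[0.4,1,0],[0,0,0.86],1],[[0.4,1,0],[0,0,0.86],1]]'
```

```text
time: 0.93
tool_pos: [365.4, -208.2, 243.7]
tcp_rot: [-3.142, -0.0, 1.277]
contact_force: [1.1, -0.7, 1.5]
grip_width: 91.8
finger_force: 0.0
time: 1.77
tool_pos: [484.8, 91.7, 243.4]
tcp_rot: [-3.141, -0.0, 2.309]
contact_force: [0.5, -0.8, 0.4]
grip_width: 91.6
finger_force: 0.0
```

```bash
python3 -m pendant '[[[0.15,0.9,0],[0,0,0],1],[[0.15,0.9,0],[0,0,0],1],[[0.15,0.9,0],[0,0,0],1],[[0.15,0.9,0],[0,0,0],1],[[0.15,0.9,0],[0,0,0],1],[[0.2,0.9,0],[0,0,0],1],[[0.2,0.9,0],[0,0,0],1],[[0.2,0.9,0],[0,0,0],1],[[0,0.57,0],[0,0,0],1],[[0,0,0],[0,0,0],1]]'
python3 - <<'E'
from h import *
p=bot.camera_params("wrist"); im=bot.capture("wrist"); cv2.imwrite("pics/w1.png",im)
import pickle; pickle.dump(p,open("w1.pkl","wb"))
E
```

```text
time: 2.6
tool_pos: [524.6, 326.2, 242.6]
tcp_rot: [-3.141, -0.001, 2.307]
contact_force: [-0.6, 0.0, 0.5]
grip_width: 92.0
finger_force: 0.0
```

View pics/w1.png

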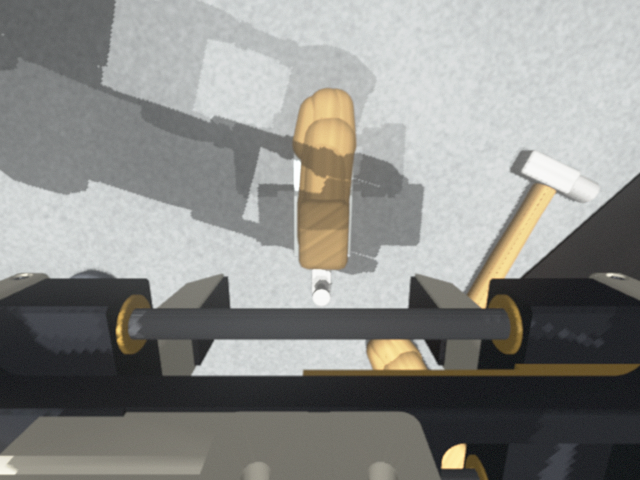

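```bash
python3 - <<'E'
from h import *
import pickle; p=pickle.load(open("w1.pkl","rb"))
c=np.array([at("w",u,v,108,p) for u,v in [(301,202),(349,200),(348,268),(300,268)]]); print(c.round(1),c.mean(0))
s=at("w",321,291,42,p); print("stud",s,c.mean(0)-s,np.linalg.norm(c.mean(0)-s),np.arctan2(*(c.mean(0)-s)[::-1]))
e=(c[0]+c[1]-c[2]-c[3])/2; print(np.linalg.norm(e),np.linalg.norm(c[0]-c[1]),np.arctan2(e[1],e[0]), at("w",320,238,108,p))
E
```

```text
[[494.3 338. ]
 [522.7 365.9]
 [562.9 322.1]
 [531.8 294. ]] [527.92041787 330.00105523]
stud [579.40163269 269.29166728] [-51.48121482  60.70938794] 79.59865114368317 2.274124824701462
58.619202146541404 39.72365363746508 2.2956118793849853 [526.63098261 325.75808877]
```

```bash
python3 -m pendant '[[[0.05,0.13,-0.8],[0,0,-0.1],1],[[0,0,-1],[0,0,0],1],[[0,0,-1],[0,0,0],1],[[0,0,-1],[0,0,0],1],[[0,0,-0.75],[0,0,0],1],[[0,0,-0.35],[0,0,0],1],[[0,0,0],[0,0,0],-1],[[0,0,0],[0,0,0],-1],[[0,0,0],[0,0,0],-1],[[0,0,0],[0,0,0],-1]]'
python3 -m pendant '[[[0,0,0],[0,0,0],-1],[[0,0,0],[0,0,0],-1],[[0,0,0.1],[0,0,0],-1],[[0,0,0.3],[0,0,0],-1],[[0,0,0.6],[0,0,0],-1],[[0,0,0.8],[0,0,0],-1],[[0,0,1],[0,0,0],-1],[[0,0,1],[0,0,0],-1],[[0,0,1],[0,0,0],-1],[[0,0,0.2],[0,0,0],-1]]'
```

```text
time: 3.48
tool_pos: [527.7, 327.3, 98.7]
tcp_rot: [3.138, 0.001, 2.292]
contact_force: [0.6, 1.3, 0.3]
grip_width: 70.0
finger_force: 0.0
time: 4.32
tool_pos: [528.1, 327.8, 252.5]
tcp_rot: [3.133, 0.002, 2.292]
contact_force: [0.7, 0.1, -3.9]
grip_width: 43.7
finger_force: 29.9
```

```bash
python3 -m pendant '[[[-0.1,-0.4,0],[0,0,0.32],-1],[[-0.29,-0.8,0],[0,0,0.32],-1],[[-0.29,-0.8,0],[0,0,0.32],-1],[[-0.29,-0.8,0],[0,0,0.32],-1],[[-0.29,-0.8,0],[0,0,0.32],-1],[[-0.29,-0.8,0],[0,0,0.32],-1],[[-0.29,-0.8,0],[0,0,0.32],-1],[[-0.29,-0.8,0],[0,0,0.32],-1],[[-0.29,-0.8,0],[0,0,0.32],-1],[[-0.29,-0.8,0],[0,0,0.32],-1]]'
python3 -m pendant '[[[-0.29,-0.8,0],[0,0,0.32],-1],[[-0.29,-0.8,0],[0,0,0.32],-1],[[-0.29,-0.8,0],[0,0,0.32],-1],[[-0.29,-0.8,0],[0,0,0.32],-1],[[-0.29,-0.8,-0.2],[0,0,0.32],-1],[[-0.29,-0.8,-0.4],[0,0,0.32],-1],[[-0.29,-0.8,-0.5],[0,0,0.32],-1],[[-0.29,-0.8,-0.5],[0,0,0.32],-1],[[-0.2,-0.37,-0.3],[0,0,0],-1],[[0,0,-0.1],[0,0,0],-1]]'
python3 - <<'E'
from h import *
import pickle
P={}
for n in ["top","wrist"]:
    P[n]=(bot.camera_params(n),bot.get_obs()); cv2.imwrite(f"pics/{n}2.png",bot.capture(n))
pickle.dump({k:v[0] for k,v in P.items()},open("p2.pkl","wb"))
o=P["top"][1]; print(o["tool_pos"],o["tcp_rot"])
a=cv2.imread("pics/top2.png")[220:420,340:520]; b=cv2.imread("pics/wrist2.png")[:,100:540]
cv2.imwrite("pics/c2.png",cv2.resize(a,None,fx=3,fy=3,interpolation=2))
E
```

```text
time: 5.15
tool_pos: [444.0, 97.9, 245.5]
tcp_rot: [-3.14, -0.002, 2.678]
contact_force: [0.3, -0.8, -4.5]
grip_width: 43.7
finger_force: 29.9
time: 5.98
tool_pos: [367.4, -105.1, 184.6]
tcp_rot: [3.141, -0.005, 2.98]
contact_force: [0.2, 0.4, -4.9]
grip_width: 43.7
finger_force: 29.9
[ 367.44689484 -105.11877817  184.57453677] [ 3.14082735 -0.00456617  2.98030161]
```

View pics/c2.png

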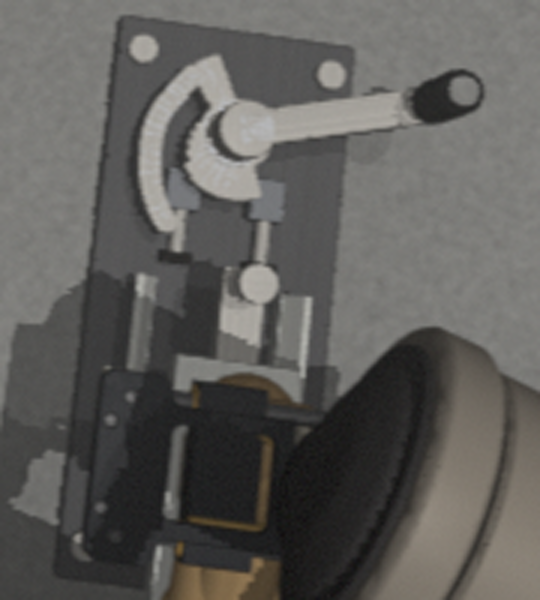

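View pics/wrist2.png

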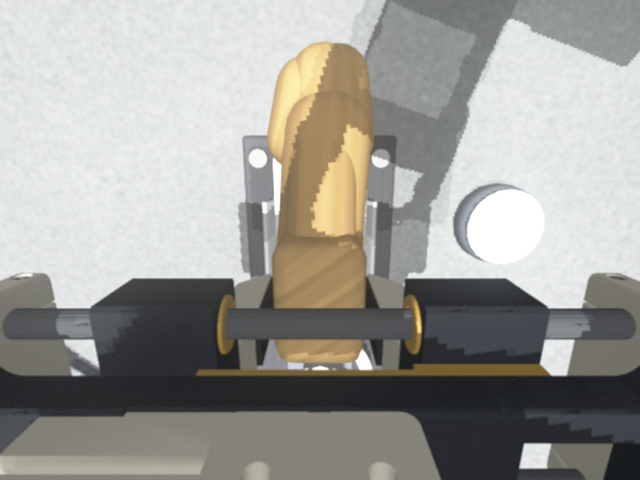

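```bash
python3 - <<'E'
from h import *
import pickle; P=pickle.load(open("p2.pkl","rb")); w=P["wrist"]
s=at("top",426,314.7,130); print("stud",s)
fb=[at("top",388,236.3,13),at("top",450.3,245,13)]; nb=[at("w",258,158,13,w),at("w",381,158,13,w)]
nbt=[at("top",369,402,13),at("top",435,411,13)]; print("near bolts wrist",nb,"top",nbt,"far",fb)
wl=[at("w",244,137,12,w),at("w",396,137,12,w)];print("slab near corners",wl)
f=np.mean(fb,0); 
for n in (np.mean(nb,0),np.mean(nbt,0)):
    d=n-f; print("axis",np.arctan2(d[1],d[0]),np.linalg.norm(d), "mid",(n+f)/2)
th=2.982; X=np.array([np.cos(th),np.sin(th)]); Y=np.array([-X[1],X[0]])
piv=at("top",421.7,263,50); print("hub",piv)
pv=np.array([536.5,-132]); 
t=np.array([367.4,-105.1])
for k,q in [("stud",s),("tcp",t),("hub",piv),("handle",at("top",494.3,250.3,120)),("fb0",fb[0]),("fb1",fb[1]),("nb0",nb[0]),("nb1",nb[1]),("nt0",nbt[0]),("nt1",nbt[1]),("c0",wl[0]),("c1",wl[1])]:
    print(k,round((q-pv)@X,1),round((q-pv)@Y,1))
# last centreline in wrist: plate front edge corners? grip top
g=184.6-97+108
for u,v in [(274,240),(364,240)]: q=at("w",u,v,g,w); print("griptop",round((q-pv)@X,1),round((q-pv)@Y,1))
E
```

```text
stud [ 450.65550878 -116.39558355]
near bolts wrist [array([ 295.96240498, -148.34525455]), array([314.11313459, -38.01874455])] top [array([311.05086375, -40.65443742]), array([ 293.34264099, -149.99331158])] far [array([589.02131734, -85.72639831]), array([ 571.30505867, -194.58253561])]
slab near corners [array([ 276.00482977, -157.10371313]), array([298.14714366, -22.4366552 ])]
axis 2.972492010229823 279.1064464462393 mid [ 442.6004789  -116.66823326]
axis 2.981689010226499 281.5583800248678 mid [ 441.17997019 -117.73917073]
hub [ 536.67707834 -133.51780329]
stud 87.2 -1.8
tcp 171.2 0.3
hub -0.4 1.5
handle -25.1 95.8
fb0 -44.5 -54.0
fb1 -44.3 56.3
nb0 234.9 54.4
nb1 234.5 -57.4
nt0 237.1 -54.4
nt1 237.2 56.4
c0 253.2 66.2
c1 252.7 -70.3
griptop 205.3 17.5
griptop 205.1 -18.8
```

```bash
python3 -m pendant '[[[-0.17,0,-0.2],[0,0,0],-1],[[0,0,-0.4],[0,0,0],-1],[[0,0,-0.4],[0,0,0],-1],[[0,0,-0.3],[0,0,0],-1],[[0,0,-0.2],[0,0,0],-1],[[0,0,-0.2],[0,0,0],-1],[[0,0,-0.2],[0,0,0],-1],[[0,0,-0.2],[0,0,0],-1],[[0,0,0],[0,0,0],-1],[[0,0,0],[0,0,0],-1]]'
```

```text
time: 6.92
tool_pos: [364.7, -104.0, 123.6]
tcp_rot: [3.141, -0.0, 2.983]
contact_force: [-0.1, -0.5, -4.7]
grip_width: 43.1
finger_force: 30.0
```

```bash
python3 -m pendant '[[[-0.03,0,-0.1],[0,0,0],-1],[[-0.03,0,-0.1],[0,0,0],-1],[[0,0,-0.1],[0,0,0],-1],[[0,0,-0.1],[0,0,0],-1],[[0,0,-0.05],[0,0,0],-1],[[0,0,0],[0,0,0],-1],[[0,0,0],[0,0,0],-1],[[0,0,0],[0,0,0],-1],[[0,0,0],[0,0,0],-1],[[0,0,0],[0,0,0],-1]]'
```

```text
time: 7.75
tool_pos: [365.4, -104.7, 113.4]
tcp_rot: [-3.141, 0.007, 2.982]
contact_force: [-3.1, 7.4, 34.3]
grip_width: 43.9
finger_force: 30.0
```

```bash
python3 -m pendant '[[[0,0,0.05],[0,0,0],-1],[[0,0,0.05],[0,0,0],-1],[[0.1,-0.016,0],[0,0,0],-1],[[0.1,-0.016,0],[0,0,0],-1],[[0.1,-0.016,0],[0,0,0],-1],[[0.1,-0.016,0],[0,0,0],-1],[[0.1,-0.016,0],[0,0,0],-1],[[0,0,0],[0,0,0],-1],[[0,0,0],[0,0,0],-1],[[0,0,0],[0,0,0],-1]]'
python3 - <<'E'
from h import *
t=bot.capture("top"); s=bot.capture("side")
cv2.imwrite("pics/c3.png",np.hstack([cv2.resize(t[220:400,360:500],(466,600),interpolation=2),cv2.resize(s[290:450,150:400],(330,211),interpolation=2) if 0 else cv2.resize(s[290:450,170:260],(330,600),interpolation=2)]))
E
```

```text
time: 8.58
tool_pos: [378.8, -106.9, 113.5]
tcp_rot: [-3.141, 0.002, 2.983]
contact_force: [1.7, -0.3, 3.3]
grip_width: 43.9
finger_force: 30.0
```

View pics/c3.png

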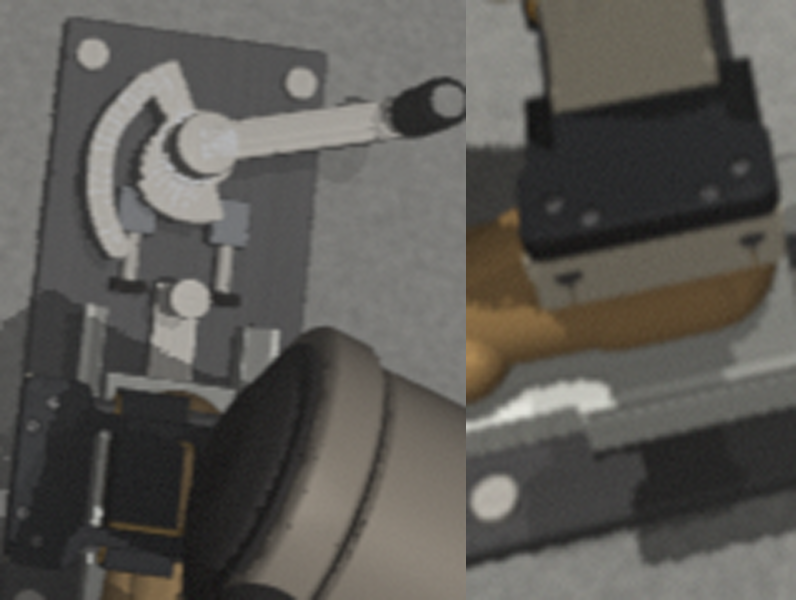

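```bash
python3 -c "
from h import *
pv=np.array([536.5,-132]);th=2.98;X=np.array([np.cos(th),np.sin(th)]);q=at('top',417.1,309.4,54);print(q,(q-pv)@X,(q-pv)@[-X[1],X[0]])"
python3 -m pendant '[[[0.1,-0.016,0],[0,0,0],-1],[[0.1,-0.016,0],[0,0,0],-1],[[0.1,-0.016,0],[0,0,0],-1],[[0.1,-0.016,0],[0,0,0],-1],[[0.1,-0.016,0],[0,0,0],-1],[[0.1,-0.016,0],[0,0,0],-1],[[0.1,-0.016,0],[0,0,0],-1],[[0.1,-0.016,0],[0,0,0],-1],[[0,0,0],[0,0,0],-1],[[0,0,0],[0,0,0],-1]]'
```

```text
[ 460.30220317 -120.52586412] 77.05119157474752 0.9348333383328153
time: 9.52
tool_pos: [402.0, -110.3, 113.5]
tcp_rot: [-3.142, 0.0, 2.983]
contact_force: [0.7, 0.4, 5.3]
grip_width: 43.3
finger_force: 30.0
```

```bash
python3 -m pendant '[[[0.1,-0.016,0],[0,0,0],-1],[[0.08,-0.013,0],[0,0,0],-1],[[0.06,-0.01,0],[0,0,0],-1],[[0.05,-0.008,0],[0,0,0],-1],[[0.04,-0.006,0],[0,0,0],-1],[[0.03,-0.005,0],[0,0,0],-1],[[0.03,-0.005,0],[0,0,0],-1],[[0,0,0],[0,0,0],-1],[[0,0,0],[0,0,0],-1],[[0,0,0],[0,0,0],-1]]'
```

```text
time: 10.35
tool_pos: [412.6, -112.0, 113.4]
tcp_rot: [3.141, -0.002, 2.983]
contact_force: [-4.8, 0.0, 9.9]
grip_width: 43.7
finger_force: 30.0
```

```bash
python3 -m pendant '[[[0.03,-0.005,0],[0,0,0],-1],[[0.03,-0.005,0],[0,0,0],-1],[[0.03,-0.005,0],[0,0,0],-1],[[0,0,0],[0,0,0],-1],[[0,0,0],[0,0,0],-1],[[0,0,0],[0,0,0],-1],[[0,0,0],[0,0,0],-1],[[0,0,0],[0,0,0],-1],[[0,0,0],[0,0,0],-1],[[0,0,0],[0,0,0],-1]]'
python3 - <<'E'
from h import *
t=bot.capture("top")
cv2.imwrite("pics/c4.png",cv2.resize(t[220:370,370:520],(600,600),interpolation=2))
E
```

```text
time: 11.18
tool_pos: [412.9, -111.9, 113.4]
tcp_rot: [3.141, -0.007, 2.984]
contact_force: [-12.7, -0.2, 18.8]
grip_width: 43.5
finger_force: 30.0
```

View pics/c4.png

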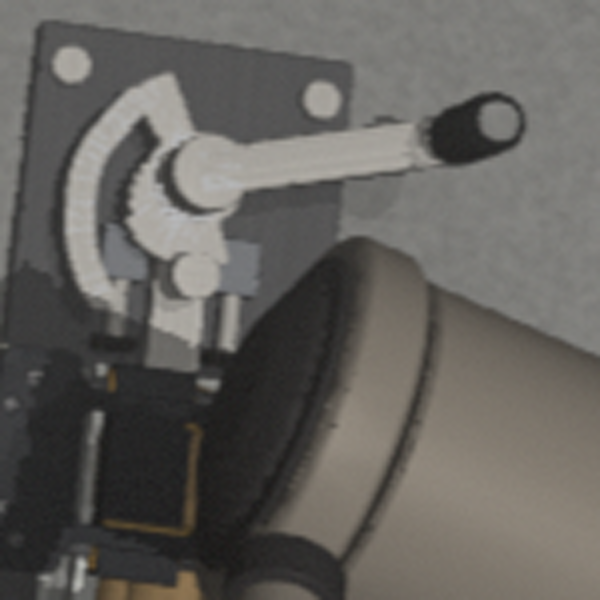

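```bash
python3 -m pendant '[[[-0.06,0.01,0.04],[0,0,0],-1],[[0,0,0],[0,0,0],-1],[[0,0,0],[0,0,0],1],[[0,0,0],[0,0,0],1],[[0,0,0],[0,0,0],1],[[0,0,0],[0,0,0],1],[[0,0,0],[0,0,0],1],[[0,0,0.3],[0,0,0],1],[[0,0,0.7],[0,0,0],1],[[0,0,1],[0,0,0],1]]'
python3 -m pendant '[[[0,0,1],[0,0,-0.5],1],[[0,0,0.7],[0,0,-1],1],[[0.5,-0.4,0],[0,0,-1],1],[[0.5,-0.4,0],[0,0,-1],1],[[0.5,-0.4,0],[0,0,-1],1],[[0.5,-0.4,0],[0,0,-1],1],[[0.5,-0.4,0],[0,0,-1],1],[[0.5,-0.4,0],[0,0,-1],1],[[0.5,-0.4,0],[0,0,-1],1],[[0.5,-0.4,0],[0,0,-1],1]]'
```

```text
time: 12.07
tool_pos: [413.3, -111.8, 173.5]
tcp_rot: [3.14, -0.005, 2.983]
contact_force: [0.3, -1.2, 0.0]
grip_width: 90.6
finger_force: 0.0
time: 12.9
tool_pos: [535.2, -208.9, 225.3]
tcp_rot: [3.142, -0.0, 1.837]
contact_force: [0.5, 1.7, 0.8]
grip_width: 92.1
finger_force: 0.0
```

```bash
python3 -m pendant '[[[0.2,-0.4,0],[0,0,-0.7],1],[[0.2,-0.3,-0.5],[0,0,-0.7],1],[[0,0,-1],[0,0,0],1],[[0,0,-1],[0,0,0],1],[[0,0,-0.8],[0,0,0],1],[[0,0,-0.6],[0,0,0],1],[[0,0,-0.35],[0,0,0],1],[[0,0,0],[0,0,0],1],[[0,0,0],[0,0,0],-1],[[0,0,0],[0,0,0],-1]]'
python3 -m pendant '[[[0,0,0],[0,0,0],-1],[[0,0,0],[0,0,0],-1],[[0,0,0],[0,0,0],-1],[[0,0,0],[0,0,0],-1],[[0,0,0],[0,0,0],-1],[[0,0,0],[0,0,0],-1],[[0,0,0],[0,0,0],-1],[[0,0,0],[0,0,0],-1],[[0,0,0],[0,0,0],-1],[[0,0,0],[0,0,0],-1]]'
```

```text
time: 13.73
tool_pos: [547.3, -229.8, 99.3]
tcp_rot: [3.14, 0.001, 1.675]
contact_force: [-0.5, 0.1, -0.3]
grip_width: 82.8
finger_force: 0.0
time: 14.57
tool_pos: [546.6, -229.4, 97.9]
tcp_rot: [3.141, -0.0, 1.675]
contact_force: [0.8, 0.6, -0.7]
grip_width: 23.6
finger_force: 30.0
```

```bash
python3 - <<'E'
import numpy as np
p=np.array([536.5,-132]);r=np.array([546.9,-229.6])-p
R=lambda a:np.array([[np.cos(a),-np.sin(a)],[np.sin(a),np.cos(a)]])@r
for k in range(20): a=.055*2*k; print(k, ((R(a+.11)-R(a))/60).round(3), (R(a+.11)+p).round(1))
E
```

```text
0 [0.178 0.029] [ 557.6 -227.9]
1 [0.173 0.048] [ 567.9 -225. ]
2 [0.167 0.067] [ 578. -221.]
3 [0.159 0.085] [ 587.5 -215.9]
4 [0.148 0.102] [ 596.4 -209.8]
5 [0.136 0.117] [ 604.6 -202.7]
6 [0.123 0.132] [ 611.9 -194.8]
7 [0.107 0.144] [ 618.4 -186.2]
8 [0.091 0.155] [ 623.8 -176.9]
9 [0.073 0.164] [ 628.2 -167. ]
10 [0.055 0.171] [ 631.5 -156.7]
11 [0.036 0.176] [ 633.6 -146.1]
12 [0.016 0.179] [ 634.6 -135.4]
13 [-0.004  0.18 ] [ 634.4 -124.6]
14 [-0.023  0.178] [ 633.  -113.9]
15 [-0.043  0.175] [ 630.4 -103.4]
16 [-0.062  0.169] [626.7 -93.3]
17 [-0.08   0.161] [621.9 -83.6]
18 [-0.097  0.151] [616.1 -74.5]
19 [-0.113  0.14 ] [609.3 -66.2]
```

```bash
python3 -m pendant '[[[0.178,0.029,0],[0,0,0.46],-1],[[0.178,0.029,0],[0,0,0.46],-1],[[0.173,0.048,0],[0,0,0.46],-1],[[0.173,0.048,0],[0,0,0.46],-1],[[0.167,0.067,0],[0,0,0.46],-1],[[0.167,0.067,0],[0,0,0.46],-1],[[0.159,0.085,0],[0,0,0.46],-1],[[0.159,0.085,0],[0,0,0.46],-1],[[0.148,0.102,0],[0,0,0.46],-1],[[0.148,0.102,0],[0,0,0.46],-1]]'
```

```text
time: 15.4
tool_pos: [595.8, -209.8, 97.9]
tcp_rot: [-3.141, -0.0, 2.23]
contact_force: [-1.4, -1.9, 1.1]
grip_width: 23.4
finger_force: 30.0
```

Smooth, low force; continue.

```bash
python3 -m pendant '[[[0.136,0.117,0],[0,0,0.46],-1],[[0.136,0.117,0],[0,0,0.46],-1],[[0.123,0.132,0],[0,0,0.46],-1],[[0.123,0.132,0],[0,0,0.46],-1],[[0.107,0.144,0],[0,0,0.46],-1],[[0.107,0.144,0],[0,0,0.46],-1],[[0.091,0.155,0],[0,0,0.46],-1],[[0.091,0.155,0],[0,0,0.46],-1],[[0.073,0.164,0],[0,0,0.46],-1],[[0.073,0.164,0],[0,0,0.46],-1]]'
python3 -m pendant '[[[0.055,0.171,0],[0,0,0.46],-1],[[0.055,0.171,0],[0,0,0.46],-1],[[0.036,0.176,0],[0,0,0.46],-1],[[0.036,0.176,0],[0,0,0.46],-1],[[0.016,0.179,0],[0,0,0.46],-1],[[0.016,0.179,0],[0,0,0.46],-1],[[-0.004,0.18,0],[0,0,0.46],-1],[[-0.004,0.18,0],[0,0,0.46],-1],[[-0.023,0.178,0],[0,0,0.46],-1],[[-0.023,0.178,0],[0,0,0.46],-1]]'
```

```text
time: 16.23
tool_pos: [627.9, -167.4, 97.9]
tcp_rot: [-3.141, 0.0, 2.781]
contact_force: [-0.1, -1.6, -0.1]
grip_width: 23.0
finger_force: 30.0
time: 17.07
tool_pos: [633.3, -114.3, 97.9]
tcp_rot: [-3.14, 0.002, -2.95]
contact_force: [3.6, -2.9, -1.8]
grip_width: 23.5
finger_force: 30.0
```

```bash
python3 -m pendant '[[[-0.043,0.175,0],[0,0,0.46],-1],[[-0.043,0.175,0],[0,0,0.46],-1],[[-0.062,0.169,0],[0,0,0.46],-1],[[-0.062,0.169,0],[0,0,0.46],-1],[[-0.08,0.161,0],[0,0,0.46],-1],[[-0.08,0.161,0],[0,0,0.46],-1],[[-0.097,0.151,0],[0,0,0.46],-1],[[-0.097,0.151,0],[0,0,0.46],-1],[[-0.1,0.13,0],[0,0,0.46],-1],[[0,0,0],[0,0,0],-1]]'
python3 -m pendant '[[[-0.1,0.13,0],[0,0,0.46],-1],[[0,0,0],[0,0,0],-1],[[-0.06,0.067,0],[0,0,0],-1],[[-0.06,0.067,0],[0,0,0],-1],[[0,0,0],[0,0,0],-1],[[0,0,0],[0,0,0],-1],[[0,0,0],[0,0,0],-1],[[0,0,0],[0,0,0],-1],[[0,0,0],[0,0,0],-1],[[0,0,0],[0,0,0],-1]]'
```

```text
time: 17.9
tool_pos: [613.4, -69.9, 98.0]
tcp_rot: [-3.14, 0.002, -2.453]
contact_force: [4.9, 1.7, -2.9]
grip_width: 23.4
finger_force: 30.0
time: 18.73
tool_pos: [609.3, -65.1, 98.1]
tcp_rot: [-3.134, 0.003, -2.404]
contact_force: [13.8, -7.6, -9.7]
grip_width: 23.4
finger_force: 30.0
```

```bash
python3 -m pendant '[[[0.05,-0.05,0],[0,0,0],-1],[[0,0,0],[0,0,0],-1],[[0,0,0],[0,0,0],1],[[0,0,0],[0,0,0],1],[[0,0,0],[0,0,0],1],[[0,0,0],[0,0,0],1],[[0,0,0],[0,0,0],1],[[0,0,0.3],[0,0,0],1],[[0,0,0.7],[0,0,0],1],[[0,0,1],[0,0,0],1]]'
python3 -m pendant '[[[0,0,1],[0,0,0],1],[[0,0,1],[0,0,0],1],[[0,0,0.5],[0,0,0],1],[[0,-1,0],[0,0,0],1],[[0,-1,0],[0,0,0],1],[[0,-1,0],[0,0,0],1],[[0,-1,0],[0,0,0],1],[[0,-1,0],[0,0,0],1],[[0,-1,0],[0,0,0],1],[[0,-1,0],[0,0,0],1]]'
python3 - <<'E'
from h import *
t=bot.capture("top");s=bot.capture("side")
cv2.imwrite("pics/c5.png",np.hstack([cv2.resize(t[110:430,280:500],(412,600)),cv2.resize(s[180:460,150:420],(388,402))[:600] if 0 else cv2.copyMakeBorder(cv2.resize(s[180:460,150:420],(388,402)),0,198,0,0,0)]))
E
```

```text
time: 19.57
tool_pos: [606.1, -63.7, 156.8]
tcp_rot: [3.137, -0.003, -2.4]
contact_force: [0.9, -0.4, 0.2]
grip_width: 71.9
finger_force: 0.0
time: 20.4
tool_pos: [607.3, -275.4, 233.9]
tcp_rot: [-3.141, 0.0, -2.4]
contact_force: [1.4, -0.5, -0.0]
grip_width: 91.8
finger_force: 0.0
```

View pics/c5.png

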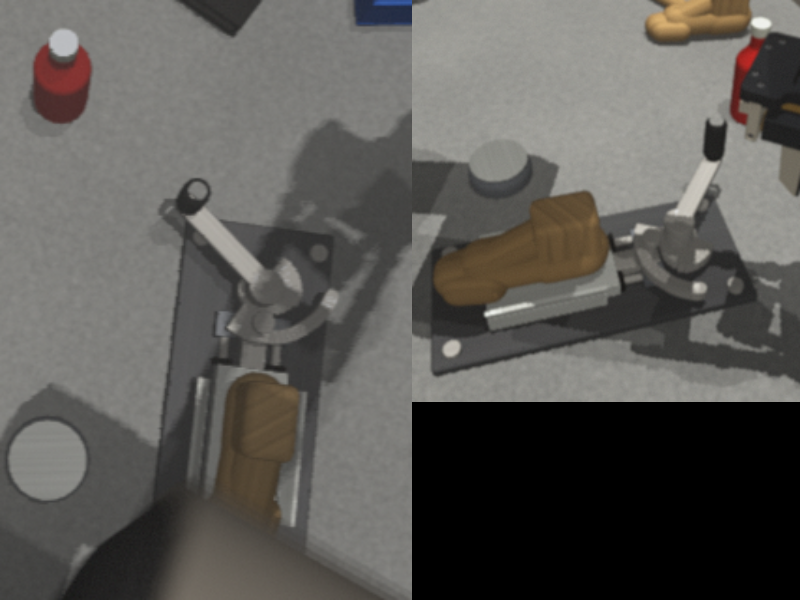

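```bash
python3 - <<'E'
from h import *
pv=np.array([536.5,-132]);th=2.98
d=at("top",385.7,211.3,120)-pv; print(d,(np.arctan2(d[1],d[0])-th-1.83)%(2*np.pi))
X=np.array([np.cos(th),np.sin(th)]);q=at("top",280+262*.534,110+322*.5333,54)-pv;print(q@X)
E
```

```text
[74.17670043 66.51493118] 2.2041793206499625
31.455520506309938
```

The cam reads 2.20 rad with the stud 31 mm from the pivot, so it is locked; handing in.

```bash
python3 -c "
from plant import bot
print(bot.close_job())"
```

```text
the job is handed in; nothing more can be done
None
```

I seated the last in the jack channel, swung the cam to its stop (about 2.20 rad, stud drawn to about 31 mm from the pivot) and let go with the glue bottle still standing; the job was handed in at about 20 s, and no verdict came back.

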